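Tare the bowl, then weigh the lime

TASK

Slide the empty steel bowl off the chopping board onto the ring marked on the scale's plate, roughly centred, without lifting it off the surface, and let go of it. Then tare: feel for the orange key and push it all the way down for about a second, lightly enough not to overload the scale (never more than about 10 N), and let it come up again. Then set the lime down in the bowl without dropping it, and do not touch the key again; leave the lemon and the garlic where they lie.

Things in the scene. Friction and masses are not known exactly. Their poses are not given: they have to be found in the camera images.
- scale: flat white kitchen scale, 190 (its x) x 180 (its y) mm, fixed; origin at the centre of its underside, on the worktop. Its whole top is a sprung plate that sinks under load (10 mm at most); empty, the plate's top lies 15 to 21 mm above the worktop (hidden, differs). A grey ring 104 mm across is drawn on it; a display and the round orange tare key lie along its -x edge.
- ring_spot (a point): centre of the ring drawn on the plate, at scale x +30, y 0 mm; the point is fixed to the scale's base, 21 mm above the worktop (the plate itself lies 0 to 6 mm lower, more under load)
- tare_spot (a point): the axis of the orange tare key (26 mm across), at scale x -73, y -45 mm; the point is fixed to the scale's base, 21 mm above the worktop. The key's top stands 5 mm proud of the plate, so its true height differs with the plate (0 to 6 mm lower) and must be felt.
- tare_key (a joint): travel of the tare key into the plate: 0 up, 0.004 m fully down. It is sprung (about 4 N to push fully down) and comes up by itself; the plate under it also gives way (about 3 N per mm).
- board: wooden chopping board, 235 x 280 x 22 mm, fixed against the scale's +y side (4 mm gap), its axes along the scale's; origin at the centre of its underside; its top is level with or up to 6 mm above the plate, so the bowl steps down onto the plate
- bowl: round open weighing bowl of brushed steel, 114 mm across the rim, 45 mm high, flat foot 92 mm across, nearly upright wall 3 mm thick, inner floor 5 mm above its underside, inside about 95 mm across at the floor and 108 at the rim; 0.11 to 0.22 kg; starts empty on the board; origin at the centre of its underside, z up
- lime: green lime, 60 (its x) x 48 x 48 mm, about 0.06 kg, lying on the worktop to the right of the scale; origin at the lowest point under its middle as it lies at the start, its middle 24 mm along its own z from there
- lemon: yellow lemon, 78 x 55 x 56 mm, a bystander near the lime; origin underneath
- garlic: white-pink garlic bulb, 60 mm across, 58 mm high, a bystander near the lime; origin underneath
There are look-alikes about, which are no part of the job. Several things look just like the lime: the one meant starts farthest to the robot's left.

How it is judged:
On the way, in this order (a step that is already met when the one before it is completed fails the run):
1. the bowl stands on the ring of the scale's plate, clear of the board and of the robot (horizontal distance between bowl and ring_spot below 0.025 m and contact force between bowl and scale above 0.3 N and contact force between bowl and board below 0.05 N and angle between bowl's own z axis and vertical below 0.12 rad and contact force between bowl and the fingers below 0.05 N and linear speed of bowl below 0.02 m/s), for 0.2 s.
2. the tare key is held fully down with the empty bowl on the ring (value of joint tare_key above 0.0033 m and horizontal distance between bowl and ring_spot below 0.025 m and contact force between bowl and scale above 0.3 N and contact force between bowl and board below 0.05 N and angle between bowl's own z axis and vertical below 0.12 rad and not (horizontal distance between lime and bowl below 0.04 m and z of lime in the frame of bowl below 0.045 m)), for 0.4 s.
3. the key is up again and the lime lies in the bowl (value of joint tare_key below 0.001 m and horizontal distance between lime and bowl below 0.04 m and z of lime in the frame of bowl below 0.045 m and contact force between lime and bowl above 0.1 N and contact force between lime and the fingers below 0.05 N), for 0.2 s.
At the end, for the whole second after the job is handed in: the bowl stands level on the scale's plate, its centre within 25 mm of the ring's centre and clear of the board; the lime lies at rest in the bowl; the tare key is up; the lemon and the garlic are within 30 mm of where they lay (horizontal distance between bowl and ring_spot below 0.025 m and contact force between bowl and scale above 0.3 N and contact force between bowl and board below 0.05 N and angle between bowl's own z axis and vertical below 0.12 rad and horizontal distance between lime and bowl below 0.04 m and z of lime in the frame of bowl below 0.045 m and contact force between lime and bowl above 0.1 N and value of joint tare_key below 0.001 m and linear speed of bowl below 0.02 m/s and linear speed of lime below 0.03 m/s and distance of each of lemon, garlic from where it was at the start of the episode below 0.03 m); the robot touches nothing.
It fails at once if the scale is pressed with more than 15 N (contact force between the fingers and scale above 15 N).
It fails at once if the bowl is lifted (its underside more than 40 mm above the worktop) or tipped beyond 30 degrees (height (world z) of bowl above 0.04 m or angle between bowl's own z axis and vertical above 0.52 rad).
It fails at once if the key is pushed while the bowl is not on the ring, or once the lime is in the bowl (value of joint tare_key above 0.002 m and (not (horizontal distance between bowl and ring_spot below 0.025 m) or (horizontal distance between lime and bowl below 0.04 m and z of lime in the frame of bowl below 0.045 m))).
It fails at once if the lime is dropped into the bowl (more than 20 N between them) (contact force between lime and bowl above 20 N).
It fails at once if the lemon or the garlic is moved by more than 30 mm (distance of any of lemon, garlic from where it was at the start of the episode above 0.03 m).
It also fails if it takes over 72 s, if anything falls off the work surface, if the arm or the gripper's body presses on something with over 40 N, if the wrist force passes 120 N, or if a joint passes its speed limit or range.

ROBOT

A 6-joint arm with a two-finger parallel gripper is mounted at the origin on a cart in front of the work surface, level with it; the furniture and walls round the work are solid. World frame = base frame: x ahead of the robot, y to its left, z up, the work surface at z = 0. Lengths are in m, angles in rad, forces in N, time in s.
With the tool pointing down it reaches from about 0.35 to 0.975 m from the base axis. Payload 4.9 kg.
Tool frame: the origin (TCP) lies at the very end of the fingers, on their centre line; the grasp point (between the pads) lies 19 mm behind it (manip.grasp_offset is the distance from the TCP to the grasp point, in m); z points along the fingers, y is the line along which they close (so a half turn about z gives the same grasp; the last joint's range is limited). The gripper opens to 85 mm and grips with 20 to 120 N. Pads are 22 mm wide; open, the fingers measure 114 mm over their backs; the gripper's body (76 mm by 85 mm) begins 54 mm behind the grasp point. The pads swing forward as they close: fully open they stand 13 mm farther back than shut.
Start: joints at [0.998, 0.053, 1.613, -0, 1.476, -0.119], TCP at [0.274, 0.562, 0.231] pointing down, gripper open.
Joint ranges: [-3.01, 3.01], [-1.01, 2.22], [0.06, 2.58], [-1.02, 4.17], [0.09, 2.62], [-3.14, 3.14]. Speed limits (rad/s): [2.57, 2.57, 3.14, 3.14, 3.14, 3.14].

INTERFACE

Orientations are given as a unit quaternion [w, x, y, z].
In Python, from plant import manip, eyes, job_done, models gives the robot as it stands.
- The arm moves only by the tool servo_tool, never from a script. Its argument "motion" is one flat list of numbers, 5 for each row, row after row: the opening, from -1 (shut) to 1 (fully open), then the shift along the tool's x, y, z normalised to -1 to 1, where 1 is 120 mm, then the turn about the tool's z normalised to -1 to 1, where 1 is 45 degrees. A call has 1 to 5 rows; each row is the pose to reach, as a shift and turn from the pose commanded when the call began, along the tool's axes at that moment; what a row does not reach only later rows make up. A row lasts 1/8 s, in which the tool goes at most 62.5 mm and 10.7 degrees, less where a joint would pass 70% of its speed; a pose out of reach is approached as far as the arm can. A call with a number of a shift or a turn outside -1 to 1 is refused whole. A call with a gripper value outside its range is refused whole. The fingers move at their own pace and stop on an object; the grip force is fixed at half the most. Time passes only in rows, so rows that repeat a pose let the fingers close. It gives the time, the measured TCP pose, the force, the opening and the grip force at its end, in the units of the state.
- manip.state(): the state, without advancing time (a new reading comes with each control period).
- eyes.grab_frame(name): name is "side" or "top"; returns (picture, depth): 400x640x3 uint8, red, green, blue; 400x640 float32, m along the optical axis (not along the pixel's ray), 0 where there is no reading.
- eyes.camera_params(name): a dict with "fov_y" (degrees; the focal length in pixels is half the picture's height over the tangent of half this angle, whatever the lens; pixels are square), "cx", "cy" (the principal point, pixels), "pose" (4x4, takes a point from camera to world coordinates). Camera axes: x right, y up, looking along -z (the intrinsics and any distortion apply to the point x, -y, -z); pixel columns grow to the right and rows downward; lengths in m; the calibration is good to about 2 mm. A picture is of the moment at which its call begins. camera_params takes no time and is no camera call.
- job_done(): hands the job in; it is judged then, once.
Trained networks look in the newest picture that a camera, given by its name, has taken for a name from the list of things; names that differ only in an ending like _2 or _b are one class to them, and where a whole thing is asked for, a point or a joint stands for the part that bears it (a point fixed in the world has none). Each returns a list of dicts, best first, with "p" (0 to 1); they miss things now and then, are a little off and sometimes report something else, mostly with a low value. They report only what shows in the picture. A call takes as long as a camera call. They do not tell look-alikes from the thing itself.
- models.regions_of(camera, label): "mask" (400x640 bool, what is visible of it) and "pixel" ([column, row] in pixels, amid what is visible of it).
The state is a dict: "time": time; "joint_pos": joint angles; "joint_vel": joint speeds; "joint_efforts": joint torques, N m; "tool_pos": TCP position; "tool_rot": TCP orientation; "contact_force": force on the tool from outside, world axes, zero at the start; "ft_torque": the same for the moment, N m; "gripper_width": opening from 0.0 (shut) to 1.0 (fully open); "grasp_force": force on a finger pad.
Only numpy, scipy, OpenCV 4.12 (cv2) and the standard library are available. Lean on these libraries where they do the work, as an engineer would, in place of code of your own. Each camera call takes 0.05 s, during which the arm holds its last target. There are 200 camera calls.

## Working session

There is one attempt and no reset: what is moved stays moved. The work goes in short steps, Python scripts to look and compute and a tool call to move; the robot and the scene stay as the last step left them, time stands still between calls to the robot, and variables do not carry over. Pictures are saved under pics/ and viewed, at most 10 in all, crops included, and the job is handed in when it is done.

Besides the shell and the picture viewer there is one more tool, called as a command line: name --argument value ..., lists and objects as JSON in quotes. servo_tool: Moves the arm, as the interface text tells. Its arguments: {"type":"object","properties":{"motion":{"type":"array","items":{"type":"number","minimum":-1,"maximum":1}}},"required":["motion"]}

```bash
mkdir -p pics
cat > h.py <<'E'
import numpy as np, cv2
from plant import manip, eyes, job_done, models
def look(name):
    im,d=eyes.grab_frame(name); return im,d,eyes.camera_params(name)
def cloud(d,P):
    f=200/np.tan(np.radians(P["fov_y"])/2)
    v,u=np.mgrid[0:400,0:640]
    c=np.stack([(u-P["cx"])/f*d,-(v-P["cy"])/f*d,-d,np.ones_like(d)],-1)
    w=c@np.array(P["pose"]).T
    w=w[...,:3]; w[d<=0]=np.nan
    return w
def save(im,n): cv2.imwrite("pics/"+n,im[...,::-1])
E
python3 - <<'E'
from h import *
a=[]
for n in ("top","side"):
    im,d,P=look(n); W=cloud(d,P); a.append(im)
    print(n,{k:v for k,v in P.items() if k!="pose"},np.round(P["pose"],3).tolist())
    for l in ("scale","board","bowl","lime","lemon","garlic","tare_spot"):
        for r in models.regions_of(n,l):
            m=r["mask"]; p=W[m]; 
            print(l,round(r["p"],2),np.round(r["pixel"]),m.sum(),np.round(np.nanmedian(p,0),3),np.round(np.nanpercentile(p,2,axis=0),3),np.round(np.nanpercentile(p,98,axis=0),3))
    save(im,n+"0.png")
s=manip.state(); print(s["tool_pos"],s["tool_rot"],s["time"],manip.grasp_offset)
E
```

```text
top {'fov_y': 57.69791188421448, 'cx': 321.1749099761256, 'cy': 203.08788924269646} [[0.003, 0.973, -0.229, 0.181], [-1.0, 0.003, -0.001, -0.204], [0.0, 0.229, 0.973, 1.353], [0.0, 0.0, 0.0, 1.0]]
scale 0.66 [240. 178.] 3596 [0.593 0.107 0.02 ] [ 0.451 -0.059  0.013] [0.706 0.227 0.026]
scale 0.56 [308. 198.] 2257 [ 0.515 -0.141  0.017] [ 0.419 -0.233  0.011] [ 0.611 -0.049  0.023]
board 0.88 [241. 176.] 3681 [0.592 0.106 0.02 ] [ 0.449 -0.06   0.009] [0.708 0.228 0.027]
bowl 0.76 [256. 191.] 730 [0.546 0.042 0.028] [ 0.487 -0.012  0.021] [0.59  0.089 0.07 ]
bowl 0.47 [361. 215.] 226 [ 0.442 -0.334  0.045] [ 0.415 -0.366  0.   ] [ 0.472 -0.306  0.057]
lime 0.72 [420. 234.] 167 [ 0.376 -0.57   0.038] [ 0.352 -0.599 -0.004] [ 0.404 -0.55   0.05 ]
lime 0.72 [439. 190.] 129 [ 0.552 -0.643  0.04 ] [ 0.533 -0.665  0.022] [ 0.577 -0.627  0.049]
lime 0.51 [387. 199.] 139 [ 0.507 -0.447  0.039] [ 0.489 -0.472  0.024] [ 0.531 -0.425  0.047]
lemon 0.8 [358. 213.] 202 [ 0.443 -0.331  0.047] [ 0.417 -0.358  0.031] [ 0.472 -0.306  0.057]
garlic 0.7 [240. 175.] 3656 [0.592 0.106 0.02 ] [ 0.451 -0.0
[... 790 characters left out ...]
 -0.417  0.048]
lime 0.79 [327. 291.] 375 [ 0.372 -0.587  0.036] [ 0.352 -0.597  0.016] [ 0.395 -0.562  0.048]
lime 0.78 [411. 293.] 431 [ 0.549 -0.658  0.035] [ 0.53  -0.671 -0.   ] [ 0.581 -0.623  0.048]
lime 0.66 [363. 280.] 379 [ 0.466 -0.571  0.035] [ 0.448 -0.582  0.011] [ 0.49  -0.544  0.048]
lemon 0.8 [319. 229.] 459 [ 0.438 -0.348  0.038] [ 0.413 -0.363 -0.001] [ 0.474 -0.284  0.055]
garlic 0.55 [364. 222.] 268 [ 0.571 -0.342  0.033] [ 0.551 -0.357  0.012] [ 0.6   -0.319  0.048]
tare_spot 0.8 [321. 201.] 1942 [ 0.512 -0.153  0.017] [ 0.415 -0.238  0.001] [ 0.612 -0.05   0.021]
[0.2739952  0.5617453  0.23133064] [5.28229338e-06 2.24963524e-01 9.74367185e-01 2.85100322e-05] 0.8 0.0187
```

View pics/top0.png

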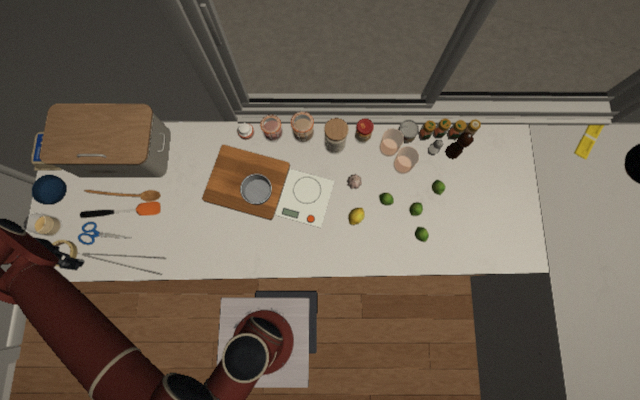

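View pics/side0.png

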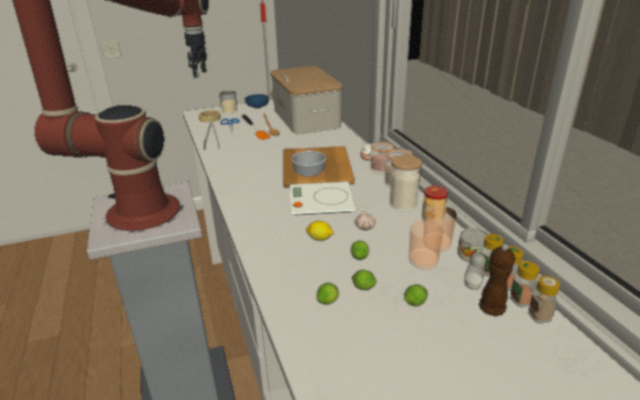

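Run:
```python
from h import *
out=[]
im,d,P=look("top"); W=cloud(d,P)
rs=models.regions_of("top","scale"); m=[r["mask"] for r in rs if np.nanmedian(W[r["mask"]][:,1])<0][0]
def info(n,m):
    p=W[m][:,:2]; p=p[~np.isnan(p[:,0])]
    r=cv2.minAreaRect((p*1000).astype(np.float32)); print(n,r)
info("scale",m)
r=[r["mask"] for r in models.regions_of("top","board")][0]; info("board",r)
hsv=cv2.cvtColor(im,cv2.COLOR_RGB2HSV)
o=(hsv[...,0]<22)&(hsv[...,0]>4)&(hsv[...,1]>140)&(hsv[...,2]>120)&(W[...,1]<-0.03)&(W[...,1]>-0.25)&(W[...,0]>.38)&(W[...,0]<.65)
print("key",o.sum(),np.nanmedian(W[o],0)); 
# rim of bowl
rim=(W[...,2]>0.055)&(W[...,2]<.08)&(abs(W[...,0]-.54)<.09)&(abs(W[...,1]-.04)<.09)
q=(W[rim][:,:2]*1000).astype(np.float32); print("rim",rim.sum(),cv2.minEnclosingCircle(q),np.nanmedian(W[rim],0))
for l in (m,r):
    print(np.nanmedian(W[l][:,2]))
l=[x for x in models.regions_of("top","lime") if abs(x["pixel"][0]-387)<6]
if l: info("lime",l[0]["mask"])
# scale plate vs board heights
print("plate z",np.nanmedian(W[m][:,2]))
c=np.hstack([cv2.resize(im[150:240,200:320],(480,360)),cv2.resize(im[160:240,330:450],(480,320))[:,:]] if 0 else [cv2.resize(im[150:250,200:350],(750,500),interpolation=cv2.INTER_CUBIC)])
save(c,"crop1.png")
```

```text
scale ((520.6019897460938, -141.0477294921875), (180.65757751464844, 196.78213500976562), 74.33116912841797)
board ((588.4285278320312, 88.69886016845703), (293.98516845703125, 248.1852264404297), 74.27838897705078)
key 257 [ 0.57699552 -0.0487924   0.02041157]
rim 166 ((537.6434936523438, 37.373600006103516), 57.73103332519531) [0.55192906 0.04406266 0.06553787]
0.01694794981074188
0.020163227797110994
lime ((509.49212646484375, -449.2226867675781), (45.85912322998047, 46.84749221801758), 11.380355834960938)
plate z 0.01694794981074188
```

The top view shows the bowl on the board at (256,190), the ring at (307,190), the orange key at (311,219), the lemon at (357,215) and the garlic at (354,181). There are four limes: (387,199), (417,209), (422,234) and (439,187). The robot's left is image left, so the lime at (387,199), y≈-0.45, is the one meant. I'll confirm it in a crop together with the key and ring.

Run:
```python
from h import *
im,d,P=look("top"); W=cloud(d,P)
a=cv2.resize(im[165:235,265:335],(420,420),interpolation=cv2.INTER_CUBIC)
b=cv2.resize(im[165:235,375:435],(360,420),interpolation=cv2.INTER_CUBIC)
save(np.hstack([a,b]),"crop1.png")
def px(p):
    f=200/np.tan(np.radians(P["fov_y"])/2); c=np.linalg.inv(P["pose"])@np.r_[p,1]
    return P["cx"]+f*c[0]/-c[2],P["cy"]-f*c[1]/-c[2]
S=np.array([.5206,-.141]);X=np.array([.963,-.27]);Y=np.array([.27,.963])
for n,x,y in (("ring",.03,0),("key",-.073,-.045)):
    w=S+x*X+y*Y; print(n,w,px(np.r_[w,.018]))
hsv=cv2.cvtColor(im,cv2.COLOR_RGB2HSV)[205:232,300:325]
o=(hsv[...,0]<16)&(hsv[...,1]>130); v,u=np.nonzero(o); u=u+300;v=v+205
print("key seen",len(u),u.mean(),v.mean(),np.nanmedian(W[v,u],0),np.nanmean(W[v,u],0))
# lime principal axis
m=[x for x in models.regions_of("top","lime") if abs(x["pixel"][0]-387)<6]
g=cv2.cvtColor(im,cv2.COLOR_RGB2HSV); gm=(g[...,0]>30)&(g[...,0]<70)&(g[...,1]>110)&(abs(W[...,0]-.51)<.05)&(abs(W[...,1]+.45)<.05)
p=(W[gm]*1000); print("lime",gm.sum(),cv2.minAreaRect(p[:,:2].astype(np.float32)),np.linalg.eigh(np.cov(p[:,:2].T)))
```

```text
ring [ 0.54949 -0.1491 ] (np.float64(307.03507872676136), np.float64(189.24939909279286))
key [ 0.438151 -0.164625] (np.float64(310.8173135678312), np.float64(217.95917249772947))
key seen 36 310.22222222222223 218.33333333333334 [ 0.43597035 -0.1617981   0.02130669] [ 0.43597742 -0.16253111  0.0219079 ]
lime 120 ((510.6042785644531, -445.7891540527344), (42.59008026123047, 42.757652282714844), 12.45986557006836) EighResult(eigenvalues=array([105.84522758, 161.62762146]), eigenvectors=array([[-0.82904655,  0.55917959],
       [ 0.55917959,  0.82904655]]))
```

View pics/crop1.png

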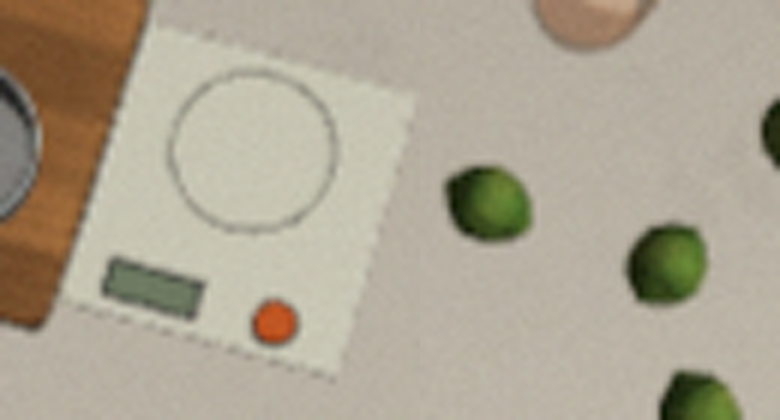

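The crop shows the lime at crop (488,203), i.e. picture (387,199). It is the leftmost of the four, with its tip pointing up-left. The key and ring sit where the scale geometry predicts, to within about 3 mm. My plan is to put closed fingers inside the bowl and tow it by its leading wall.

servo_tool --motion '[-1,-0.74,-0.567,0,-0.578,-1,-0.74,-0.567,0,-0.578,-1,-0.74,-0.567,0,-0.578]'

```text
time: 1.48
tool_pos: [0.3253, 0.4594, 0.2314]
tool_rot: [0.0, 0.0, 1.0, -0.0]
contact_force: [-1.2, 0.7, -1.0]
gripper_width: 0.378
grasp_force: 0.0
```

servo_tool --motion '[-1,-0.417,-1,0,0,-1,-0.417,-1,0,0,-1,-0.417,-1,0,0]'

```text
time: 1.85
tool_pos: [0.3752, 0.3391, 0.2315]
tool_rot: [0.0, 0.002, 1.0, -0.0]
contact_force: [0.7, 0.1, 0.2]
gripper_width: -0.001
grasp_force: 0.0
```

servo_tool --motion '[-1,-0.417,-1,0,0,-1,-0.417,-1,0,0,-1,-0.417,-1,0,0]'

```text
time: 2.22
tool_pos: [0.4252, 0.2196, 0.2315]
tool_rot: [0.0, 0.002, 1.0, 0.0]
contact_force: [0.8, 0.8, 0.7]
gripper_width: -0.004
grasp_force: 0.0
```

servo_tool --motion '[-1,-0.5,-1,0,0,-1,-0.5,-1,0,0,-1,-0.5,-1,0,0]'

```text
time: 2.6
tool_pos: [0.4852, 0.1003, 0.2314]
tool_rot: [0.0, 0.001, 1.0, 0.0]
contact_force: [0.4, 1.3, 0.4]
gripper_width: -0.001
grasp_force: 0.0
```

servo_tool --motion '[-1,-0.417,-0.6,0.8,0,-1,-0.417,-0.6,0.8,0,-1,-0.417,-0.6,0.8,0,-1,-0.417,-0.6,0.8,0]'

```text
time: 3.1
tool_pos: [0.5341, 0.0312, 0.1354]
tool_rot: [-0.0, -0.001, 1.0, 0.0]
contact_force: [0.2, -0.9, 0.1]
gripper_width: 0.002
grasp_force: 0.0
```

servo_tool --motion '[-1,-0.033,0,0.4,0,-1,-0.033,0,0.65,0,-1,-0.033,0,0.795,0,-1,-0.033,0,0.795,0]'

```text
time: 3.6
tool_pos: [0.5379, 0.0307, 0.0401]
tool_rot: [-0.0, -0.001, 1.0, 0.0]
contact_force: [-0.1, -0.6, -0.5]
gripper_width: 0.002
grasp_force: 0.0
```

servo_tool --motion '[-1,-0.005,-0.1,0,0,-1,-0.011,-0.19,0,0,-1,-0.016,-0.28,0,0,-1,-0.022,-0.36,0,0,-1,-0.027,-0.44,0,0]'

```text
time: 4.22
tool_pos: [0.5416, -0.0239, 0.0402]
tool_rot: [0.0, 0.0, 1.0, 0.0]
contact_force: [-0.4, 1.9, 0.8]
gripper_width: 0.0
grasp_force: 0.8
```

```bash
cat >> h.py <<'E'
def bowl(name="side"):
    im,d,P=look(name); W=cloud(d,P)
    rs=models.regions_of(name,"bowl")
    for r in rs[:1]:
        p=W[r["mask"]]; p=p[~np.isnan(p[:,0])]
        zt=np.percentile(p[:,2],97); q=p[(p[:,2]>.05)&(p[:,2]<.08)]
        # circle fit, robust
        from scipy.optimize import least_squares
        s=least_squares(lambda c:np.hypot(q[:,0]-c[0],q[:,1]-c[1])-.056,q[:,:2].mean(0),loss="soft_l1",f_scale=.003)
        print(name,"bowl",round(r["p"],2),np.round(r["pixel"]),len(q),"centre",np.round(s.x,4),"rimz",round(zt,4),"rms",np.sqrt(np.mean(s.fun**2)).round(4))
    return im,d,P,W
E
python3 - <<'E'
from h import *
bowl("top"); im,*_=bowl("side"); save(cv2.resize(im[120:240,260:400],(700,600)),"s1.png"); print(manip.state()["tool_pos"])
E
```

```text
side bowl 0.73 [306. 173.] 275 centre [0.536  0.0115] rimz 0.0692 rms 0.0041
[ 0.54114787 -0.02344599  0.03964782]
```

View pics/s1.png

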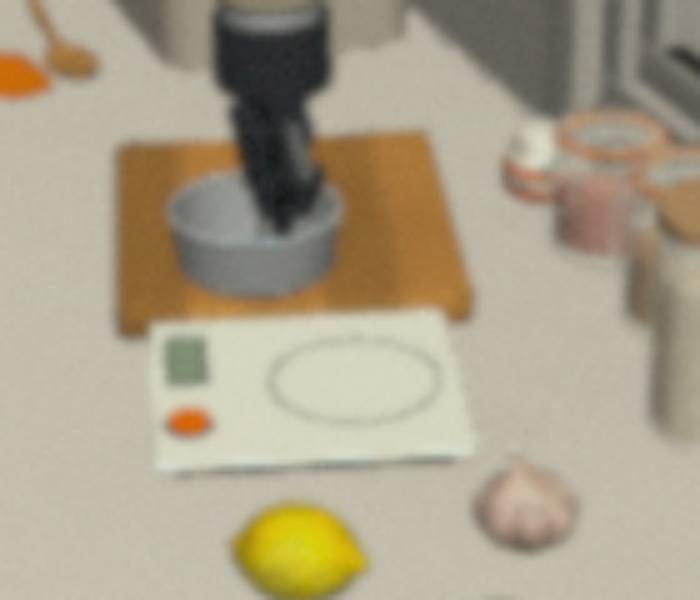

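Fingers are inside the bowl, towing it cleanly by its front wall. The bowl is still on the board, with its rim at crop (255,230). Continuing.

servo_tool --motion '[-1,-0.006,-0.09,0.01,0,-1,-0.011,-0.18,0.02,0,-1,-0.017,-0.27,0.03,0,-1,-0.022,-0.36,0.03,0,-1,-0.028,-0.45,0.03,0]'

```text
time: 5.05
tool_pos: [0.5446, -0.078, 0.0361]
tool_rot: [-0.0, 0.0, 1.0, -0.0]
contact_force: [-0.2, 0.9, -0.3]
gripper_width: 0.001
grasp_force: 0.3
```

servo_tool --motion '[-1,-0.006,-0.09,0,0,-1,-0.011,-0.18,0,0,-1,-0.017,-0.27,0,0,-1,-0.022,-0.36,0,0,-1,-0.028,-0.45,0,0]'

```text
time: 5.68
tool_pos: [0.5481, -0.1318, 0.0363]
tool_rot: [0.0, -0.0, 1.0, 0.0]
contact_force: [-0.5, 0.5, -0.1]
gripper_width: 0.001
grasp_force: 0.3
```

Run:
```python
from h import *
bowl("top"); im,*_=bowl("side"); print(manip.state()["tool_pos"])
```

```text
side bowl 0.86 [319. 186.] 238 centre [ 0.5423 -0.0971] rimz 0.0653 rms 0.005
[ 0.54816908 -0.13140876  0.03637587]
```

servo_tool --motion '[-1,-0.012,-0.09,0,0,-1,-0.024,-0.18,0,0,-1,-0.036,-0.27,0,0,-1,-0.046,-0.36,0,0,-1,-0.05,-0.43,0,0]'

```text
time: 6.5
tool_pos: [0.5542, -0.1836, 0.0363]
tool_rot: [0.0, 0.0, 1.0, -0.0]
contact_force: [0.4, 0.2, -0.1]
gripper_width: -0.001
grasp_force: 0.4
```

servo_tool --motion '[-1,0,0.1,0,0,-1,0,0.2,0,0,-1,0,0.2,-0.5,0,-1,0,0.2,-1,0,-1,0,0.2,-1,0]'

```text
time: 7.12
tool_pos: [0.5579, -0.159, 0.1636]
tool_rot: [0.006, -0.001, 1.0, -0.002]
contact_force: [0.3, -0.2, -1.1]
gripper_width: -0.003
grasp_force: 0.0
```

servo_tool --motion '[-1,0.9,-0.1,0,0,-1,0.9,-0.1,0,0,-1,0.9,-0.1,0,0]'

```text
time: 7.5
tool_pos: [0.4432, -0.1693, 0.1541]
tool_rot: [-0.001, 0.0, 1.0, 0.001]
contact_force: [-0.2, 0.6, -0.3]
gripper_width: 0.003
grasp_force: 0.0
```

Run:
```python
from h import *
bowl("top"); im,*_=bowl("side"); print(manip.state()["tool_pos"])
im,d,P=look("top"); W=cloud(d,P)
rim=(W[...,2]>0.05)&(W[...,2]<.08)&(abs(W[...,0]-.55)<.08)&(abs(W[...,1]+.15)<.08)
q=W[rim]; print(rim.sum(),cv2.minEnclosingCircle((q[:,:2]*1000).astype(np.float32)))
save(cv2.resize(im[160:240,260:340],(600,600),interpolation=cv2.INTER_CUBIC),"t2.png")
```

```text
side bowl 0.63 [331. 190.] 323 centre [ 0.5468 -0.1487] rimz 0.0642 rms 0.0028
[ 0.44693189 -0.17039359  0.15634997]
6 ((511.278076171875, -107.10193634033203), 10.64322280883789)
```

View pics/t2.png

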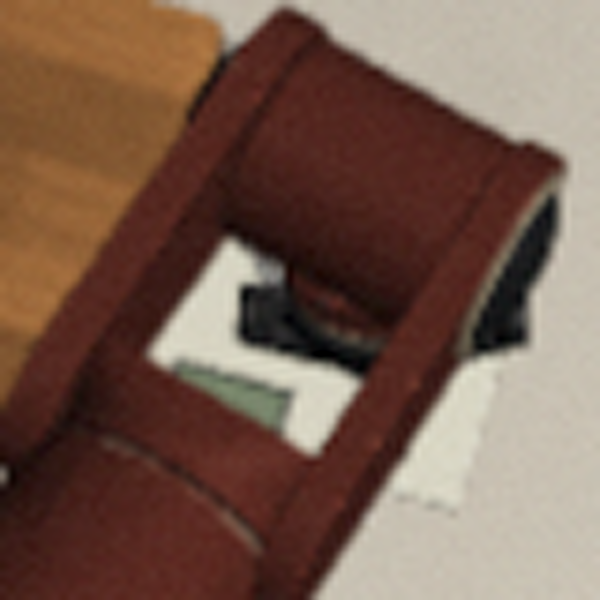

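The bowl stands on the ring at about (0.547,-0.149), under 3 mm off. The arm hides it in this top view; the scale's lower part is visible at crop (430,480). Now going over the key.

servo_tool --motion '[-1,0.079,0.054,0.4,0,-1,0.079,0.054,0.8,0,-1,0.079,0.054,1,0,-1,0.079,0.054,1,0,-1,0.079,0.054,1,0]'

```text
time: 8.38
tool_pos: [0.438, -0.1647, 0.0376]
tool_rot: [0.001, -0.0, 1.0, -0.0]
contact_force: [0.3, -0.6, 0.6]
gripper_width: -0.005
grasp_force: 0.0
```

servo_tool --motion '[-1,0,0,0.03,0,-1,0,0,0.06,0,-1,0,0,0.06,0,-1,0,0,0.06,0]'

```text
time: 8.88
tool_pos: [0.4367, -0.1643, 0.0293]
tool_rot: [0.0, -0.0, 1.0, -0.0]
contact_force: [-0.1, -0.6, -0.0]
gripper_width: 0.002
grasp_force: 0.0
```

Run:
```python
from h import *
s=manip.state();print(s["tool_pos"],s["contact_force"],s["time"]); bowl("side")
```

```text
[ 0.43668172 -0.16431256  0.02925132] [-0.11041263 -0.61128759 -0.01563136] 8.875
side bowl 0.76 [328. 189.] 333 centre [ 0.5466 -0.1485] rimz 0.0643 rms 0.0026
```

servo_tool --motion '[-1,0,0,0.02,0,-1,0,0,0.04,0,-1,0,0,0.04,0]'

```text
time: 9.35
tool_pos: [0.4363, -0.1641, 0.0239]
tool_rot: [-0.0, -0.0, 1.0, 0.0]
contact_force: [0.3, 0.3, 0.8]
gripper_width: 0.0
grasp_force: 0.0
```

servo_tool --motion '[-1,0,0,0.0125,0,-1,0,0,0.0125,0,-1,0,0,0.0125,0]'

```text
time: 9.72
tool_pos: [0.4367, -0.1643, 0.0228]
tool_rot: [0.0, -0.0, 1.0, -0.0]
contact_force: [-0.1, -0.5, -0.1]
gripper_width: -0.001
grasp_force: 0.0
```

servo_tool --motion '[-1,0,0,0.0125,0,-1,0,0,0.0125,0,-1,0,0,0.0125,0]'

```text
time: 10.1
tool_pos: [0.4368, -0.1644, 0.0215]
tool_rot: [0.0, -0.0, 1.0, -0.0]
contact_force: [0.4, -0.6, 1.7]
gripper_width: -0.001
grasp_force: 0.6
```

servo_tool --motion '[-1,0,0,0.0125,0,-1,0,0,0.0125,0,-1,0,0,0.0125,0]'

```text
time: 10.48
tool_pos: [0.4368, -0.1644, 0.02]
tool_rot: [0.0, -0.0, 1.0, -0.0]
contact_force: [-0.2, 0.2, 1.3]
gripper_width: -0.0
grasp_force: 1.1
```

servo_tool --motion '[-1,0,0,0.0125,0,-1,0,0,0.0125,0,-1,0,0,0.0125,0]'

```text
time: 10.85
tool_pos: [0.4368, -0.1644, 0.0185]
tool_rot: [0.0, -0.0, 1.0, -0.0]
contact_force: [1.3, -0.2, 2.5]
gripper_width: -0.0
grasp_force: 1.5
```

servo_tool --motion '[-1,0,0,0.0125,0,-1,0,0,0.0125,0,-1,0,0,0.0125,0]'

```text
time: 11.22
tool_pos: [0.4368, -0.1644, 0.017]
tool_rot: [0.0, -0.0, 1.0, -0.0]
contact_force: [0.9, -1.2, 3.2]
gripper_width: -0.002
grasp_force: 1.9
```

servo_tool --motion '[-1,0,0,0.006,0,-1,0,0,0.006,0,-1,0,0,0.006,0]'

```text
time: 11.6
tool_pos: [0.4368, -0.1644, 0.0164]
tool_rot: [0.0, -0.0, 1.0, -0.0]
contact_force: [-0.5, 0.3, 4.8]
gripper_width: 0.005
grasp_force: 2.6
```

servo_tool --motion '[-1,0,0,0.006,0,-1,0,0,0.006,0,-1,0,0,0.006,0]'

```text
time: 11.98
tool_pos: [0.4368, -0.1644, 0.0158]
tool_rot: [0.0, -0.0, 1.0, -0.0]
contact_force: [-0.6, 0.2, 7.2]
gripper_width: 0.002
grasp_force: 3.4
```

servo_tool --motion '[-1,0,0,0.0025,0,-1,0,0,0.0025,0,-1,0,0,0.0025,0,-1,0,0,0.0025,0,-1,0,0,0.0025,0]'

```text
time: 12.6
tool_pos: [0.4369, -0.1644, 0.0156]
tool_rot: [0.0, -0.0, 1.0, -0.0]
contact_force: [-1.0, 0.6, 6.5]
gripper_width: 0.002
grasp_force: 3.7
```

The key has bottomed: stiffness rose and the force is about 7 N. Releasing it and moving to the lime.

servo_tool --motion '[-1,0,0,0,0,-1,0,0,-0.1,0,-1,0,0,-0.5,0,-1,0,0,-1,0,-1,0,0,-1,0]'

```text
time: 13.22
tool_pos: [0.4394, -0.1658, 0.1408]
tool_rot: [0.004, -0.0, 1.0, -0.003]
contact_force: [-0.5, -0.9, -0.2]
gripper_width: -0.002
grasp_force: 0.0
```

servo_tool --motion '[1,-0.167,-0.833,0,0.92,1,-0.167,-0.833,0,0.92,1,-0.167,-0.833,0,0.92,1,-0.167,-0.833,0,0.92,1,-0.167,-0.833,0,0.92]'

```text
time: 13.85
tool_pos: [0.4557, -0.2636, 0.1335]
tool_rot: [-0.001, 0.353, 0.936, 0.0]
contact_force: [0.8, 0.7, 0.2]
gripper_width: 0.996
grasp_force: 0.0
```

servo_tool --motion '[1,-0.738,-0.46,0,0.92,1,-0.738,-0.46,0,0.92,1,-0.738,-0.46,0,0.92,1,-0.738,-0.46,0,0.92,1,-0.738,-0.46,0,0.92]'

```text
time: 14.48
tool_pos: [0.4862, -0.3637, 0.1341]
tool_rot: [-0.001, 0.66, 0.752, 0.0]
contact_force: [-0.1, -0.2, -0.5]
gripper_width: 0.998
grasp_force: 0.0
```

servo_tool --motion '[1,-0.724,0.077,0,0.916,1,-0.724,0.077,0,0.916,1,-0.724,0.077,0,0.916,1,-0.724,0.077,0,0.916,1,-0.724,0.077,0,0.916]'

```text
time: 15.1
tool_pos: [0.5065, -0.4488, 0.1346]
tool_rot: [-0.0, 0.882, 0.472, -0.0]
contact_force: [-0.7, 0.3, 0.3]
gripper_width: 0.997
grasp_force: 0.0
```

Run:
```python
from h import *
im,d,P,W=bowl("side"); s=manip.state(); print(s["tool_pos"],s["tool_rot"],s["joint_pos"],s["time"])
from scipy.optimize import least_squares
for n in ("side","top"):
    if n=="top": im,d,P=look("top"); W=cloud(d,P)
    for r in models.regions_of(n,"lime"):
        p=W[r["mask"]]; p=p[~np.isnan(p[:,0])]; p=p[(p[:,2]>.008)&(p[:,2]<.06)]
        if np.median(p[:,1])<-.5: continue
        def f(c): # ellipsoid 60x48x48, yaw c2
            dx,dy=p[:,0]-c[0],p[:,1]-c[1]; a=dx*np.cos(c[2])+dy*np.sin(c[2]); b=-dx*np.sin(c[2])+dy*np.cos(c[2])
            return (np.sqrt((a/.030)**2+(b/.024)**2+((p[:,2]-.024)/.024)**2)-1)*.026
        q=least_squares(f,[.508,-.448,1.0],loss="soft_l1",f_scale=.003)
        print(n,"lime",r["p"],r["pixel"],len(p),q.x.round(4),np.sqrt(np.mean(q.fun**2)))
    if n=="side": save(cv2.resize(im[130:330,240:440],(600,600),interpolation=cv2.INTER_CUBIC),"s3.png")
```

```text
side bowl 0.75 [323. 194.] 219 centre [ 0.5477 -0.1492] rimz 0.0638 rms 0.0028
[ 0.50661914 -0.44883964  0.13482195] [-2.18300855e-04  8.81884881e-01  4.71464745e-01 -6.23674128e-05] [-8.34839351e-01  2.44018354e-01  1.56592515e+00 -1.55474896e-05
  1.33210297e+00 -2.45941308e-01] 15.2
side lime 0.85 [358.9, 250.3] 291 [ 0.5117 -0.4451  1.1409] 0.0016769015654850463
```

View pics/s3.png

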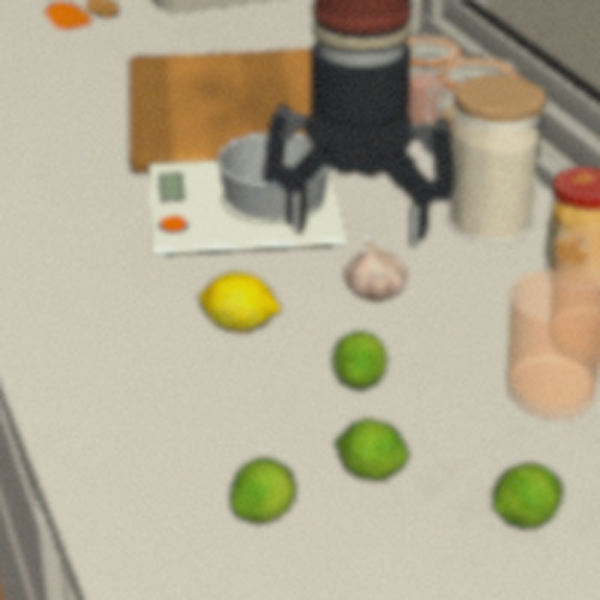

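The picture shows the bowl on the scale, the open gripper above the target lime at crop (360,360), and the lemon and garlic untouched. Now descending to grasp.

servo_tool --motion '[1,0.044,0.021,0.3,-0.11,1,0.044,0.021,0.55,-0.11,1,0.044,0.021,0.8,-0.11,1,0.044,0.021,0.95,-0.11,1,0.044,0.021,1,-0.11]'

```text
time: 15.98
tool_pos: [0.5112, -0.4457, 0.0138]
tool_rot: [-0.001, 0.862, 0.507, -0.0]
contact_force: [-0.5, 0.1, 0.4]
gripper_width: 0.996
grasp_force: 0.0
```

servo_tool --motion '[1,0,0,0.075,0,1,0,0,0.075,0,0,0,0,0.075,0,-1,0,0,0.075,0,-1,0,0,0.075,0]'

```text
time: 16.6
tool_pos: [0.5125, -0.447, 0.0075]
tool_rot: [0.001, 0.862, 0.507, 0.0]
contact_force: [0.0, -0.9, 5.5]
gripper_width: 0.519
grasp_force: 61.5
```

servo_tool --motion '[-1,0,0,0,0,-1,0,0,0,0,-1,0,0,0,0]'

```text
time: 16.98
tool_pos: [0.5125, -0.447, 0.0075]
tool_rot: [0.001, 0.862, 0.507, 0.0]
contact_force: [0.1, 0.4, 6.1]
gripper_width: 0.524
grasp_force: 61.5
```

servo_tool --motion '[-1,0,0,-0.1,0,-1,0,0,-0.3,0,-1,0,0,-0.6,0,-1,0,0,-1,0,-1,0,0,-1,0]'

```text
time: 17.6
tool_pos: [0.5144, -0.449, 0.1341]
tool_rot: [0.006, 0.862, 0.507, 0.001]
contact_force: [0.4, -0.8, -0.0]
gripper_width: 0.519
grasp_force: 61.4
```

Run:
```python
from h import *
im,d,P=look("side"); s=manip.state(); print(s["tool_pos"],s["tool_rot"],s["gripper_width"],s["grasp_force"])
W=cloud(d,P)
for r in models.regions_of("side","lime"):
    p=W[r["mask"]]; print(r["p"],r["pixel"],np.nanmedian(p,0).round(3),np.nanpercentile(p,5,axis=0).round(3),np.nanpercentile(p,95,axis=0).round(3))
save(cv2.resize(im[130:290,270:430],(600,600),interpolation=cv2.INTER_CUBIC),"s4.png")
```

```text
[ 0.51313186 -0.44773493  0.13080442] [3.37458695e-03 8.61892563e-01 5.07079172e-01 7.31155820e-04] 0.5229273083297898 61.33610598393716
0.88 [412.6, 292.0] [ 0.55  -0.659  0.034] [ 0.532 -0.67   0.001] [ 0.576 -0.639  0.047]
0.71 [359.7, 205.5] [ 0.505 -0.466  0.161] [ 0.49  -0.476  0.143] [ 0.523 -0.446  0.173]
0.7 [360.4, 283.7] [ 0.465 -0.572  0.035] [ 0.448 -0.582  0.015] [ 0.486 -0.551  0.047]
0.7 [326.4, 293.3] [ 0.373 -0.586  0.034] [ 0.353 -0.596  0.   ] [ 0.4   -0.559  0.046]
```

View pics/s4.png

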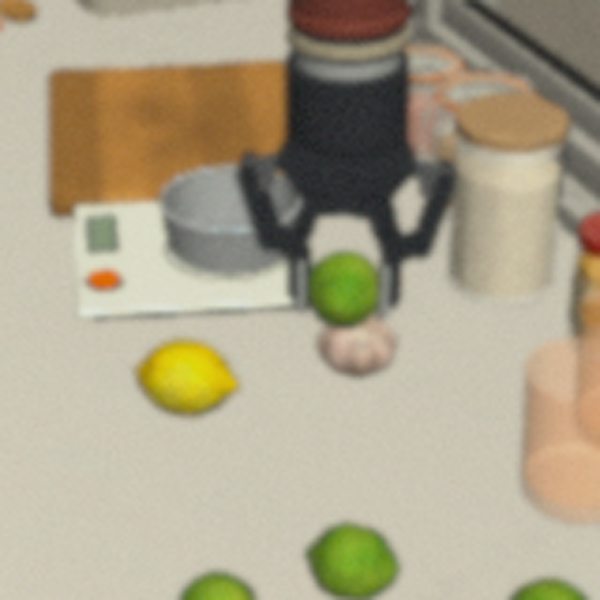

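The lime is gripped and lifted, at crop (345,288); the bowl, lemon and garlic are undisturbed. Carrying it over the bowl.

servo_tool --motion '[-1,0.3,-0.12,0,0,-1,0.6,-0.25,0,0,-1,0.773,-0.32,0,0]'

```text
time: 18.08
tool_pos: [0.5223, -0.3442, 0.1242]
tool_rot: [-0.002, 0.862, 0.507, -0.001]
contact_force: [-0.1, -0.7, -0.9]
gripper_width: 0.519
grasp_force: 61.3
```

servo_tool --motion '[-1,0.38,-0.16,0,0,-1,0.773,-0.32,0,0,-1,0.773,-0.32,0,0]'

```text
time: 18.45
tool_pos: [0.5344, -0.2438, 0.125]
tool_rot: [-0.001, 0.861, 0.509, -0.0]
contact_force: [0.6, -0.4, -1.5]
gripper_width: 0.523
grasp_force: 61.4
```

servo_tool --motion '[-1,0.35,-0.14,0,0,-1,0.6,-0.25,0,0,-1,0.773,-0.32,0,0,-1,0.773,-0.32,0,0,-1,0.773,-0.32,0,0]'

```text
time: 19.08
tool_pos: [0.5461, -0.1482, 0.1259]
tool_rot: [0.0, 0.862, 0.507, -0.0]
contact_force: [-0.3, -0.1, -0.9]
gripper_width: 0.522
grasp_force: 61.4
```

Run:
```python
from h import *
bowl("side"); im,d,P,W=bowl("side"); s=manip.state(); print(s["tool_pos"],s["tool_rot"],s["gripper_width"],s["time"])
for r in models.regions_of("side","lime"):
    p=W[r["mask"]]
    if np.nanmedian(p[:,1])>-.4: print(r["p"],r["pixel"],np.nanmedian(p,0).round(3),np.nanpercentile(p,5,axis=0).round(3),np.nanpercentile(p,95,axis=0).round(3))
```

```text
side bowl 0.65 [329. 190.] 294 centre [ 0.5467 -0.1483] rimz 0.0636 rms 0.0028
side bowl 0.96 [329. 192.] 327 centre [ 0.5468 -0.1485] rimz 0.0641 rms 0.0028
[ 0.54613706 -0.14801565  0.1260149 ] [ 5.58815952e-05  8.62215187e-01  5.06542160e-01 -8.66471017e-05] 0.5183194533278057 19.275
0.64 [330.4, 155.4] [ 0.536 -0.165  0.15 ] [ 0.521 -0.175  0.129] [ 0.555 -0.146  0.164]
```

servo_tool --motion '[-1,0,0,0.25,0,-1,0,0,0.45,0,-1,0,0,0.6,0,-1,0,0,0.7,0,-1,0,0,0.7,0]'

```text
time: 19.95
tool_pos: [0.5457, -0.1469, 0.0412]
tool_rot: [-0.001, 0.862, 0.507, -0.001]
contact_force: [-0.7, -0.2, -0.7]
gripper_width: 0.519
grasp_force: 61.4
```

servo_tool --motion '[-1,0,0,0.03,0,-1,0,0,0.06,0,-1,0,0,0.075,0,-1,0,0,0.075,0]'

```text
time: 20.45
tool_pos: [0.5462, -0.147, 0.033]
tool_rot: [-0.0, 0.862, 0.507, -0.0]
contact_force: [-0.2, -0.2, -0.9]
gripper_width: 0.515
grasp_force: 61.4
```

Feeling for the bowl's floor in 1.5 mm steps.

servo_tool --motion '[-1,0,0,0.0125,0,-1,0,0,0.0125,0,-1,0,0,0.0125,0]'

```text
time: 20.82
tool_pos: [0.5462, -0.1471, 0.0316]
tool_rot: [0.0, 0.862, 0.507, 0.0]
contact_force: [0.2, 0.1, 0.5]
gripper_width: 0.517
grasp_force: 61.4
```

servo_tool --motion '[-1,0,0,0.0125,0,-1,0,0,0.0125,0,-1,0,0,0.0125,0]'

```text
time: 21.2
tool_pos: [0.5462, -0.147, 0.03]
tool_rot: [-0.0, 0.862, 0.507, -0.0]
contact_force: [-0.6, -0.3, -1.0]
gripper_width: 0.523
grasp_force: 61.4
```

servo_tool --motion '[-1,0,0,0.0125,0,-1,0,0,0.0125,0,-1,0,0,0.0125,0]'

```text
time: 21.58
tool_pos: [0.5464, -0.1471, 0.0289]
tool_rot: [0.0, 0.862, 0.507, 0.0]
contact_force: [-0.4, -0.2, 1.6]
gripper_width: 0.517
grasp_force: 61.5
```

servo_tool --motion '[-1,0,0,0.008,0,-1,0,0,0.008,0,-1,0,0,0.008,0]'

```text
time: 21.95
tool_pos: [0.5464, -0.1471, 0.028]
tool_rot: [0.0, 0.862, 0.507, 0.0]
contact_force: [-1.2, 0.6, 4.3]
gripper_width: 0.521
grasp_force: 61.7
```

The lime touches the floor at about 4 N. Opening slightly and withdrawing.

servo_tool --motion '[0.08,0,0,-0.008,0,0.15,0,0,-0.008,0,0.22,0,0,-0.008,0,0.25,0,0,-0.008,0,0.25,0,0,-0.008,0]'

```text
time: 22.58
tool_pos: [0.5461, -0.147, 0.0284]
tool_rot: [-0.0, 0.862, 0.507, -0.0]
contact_force: [-0.1, 0.5, 0.2]
gripper_width: 0.625
grasp_force: 0.0
```

servo_tool --motion '[0.25,0,0,-0.1,0,0.25,0,0,-0.3,0,0.25,0,0,-0.6,0,0.25,0,0,-1,0,0.25,0,0,-1,0]'

```text
time: 23.2
tool_pos: [0.5495, -0.1484, 0.1552]
tool_rot: [0.004, 0.862, 0.507, 0.003]
contact_force: [0.1, 0.1, -0.3]
gripper_width: 0.627
grasp_force: 0.0
```

servo_tool --motion '[0.25,0,0,-0.8,0,0.25,0,0,-0.8,0,0.25,0,0,-0.8,0,0.25,0,0,-0.8,0]'

```text
time: 23.7
tool_pos: [0.5455, -0.1467, 0.243]
tool_rot: [-0.001, 0.862, 0.507, -0.001]
contact_force: [0.3, 0.6, -1.1]
gripper_width: 0.626
grasp_force: 0.0
```

Run:
```python
from h import *
im,d,P,W=bowl("side"); s=manip.state(); print(s["tool_pos"],s["gripper_width"],s["grasp_force"],s["contact_force"],s["time"])
for l in ("lime","lemon","garlic"):
  for r in models.regions_of("side",l):
    p=W[r["mask"]]; print(l,round(r["p"],2),r["pixel"],np.nanmedian(p,0).round(3))
save(cv2.resize(im[130:290,250:410],(600,600),interpolation=cv2.INTER_CUBIC),"s5.png")
```

```text
side bowl 0.82 [326. 194.] 343 centre [ 0.547  -0.1488] rimz 0.0645 rms 0.008
[ 0.54512538 -0.14660897  0.24200664] 0.6277951882284515 0.0 [ 0.00616604  0.00247795 -1.47828611] 23.8
lime 0.81 [362.6, 283.3] [ 0.466 -0.571  0.034]
lime 0.76 [411.6, 294.2] [ 0.55  -0.658  0.035]
lime 0.69 [331.2, 184.8] [ 0.539 -0.16   0.06 ]
lime 0.56 [326.5, 292.8] [ 0.372 -0.585  0.034]
lemon 0.56 [321.7, 231.1] [ 0.438 -0.349  0.039]
garlic 0.64 [365.0, 223.1] [ 0.573 -0.341  0.032]
garlic 0.54 [311.7, 164.1] [0.571 0.077 0.02 ]
```

View pics/s5.png

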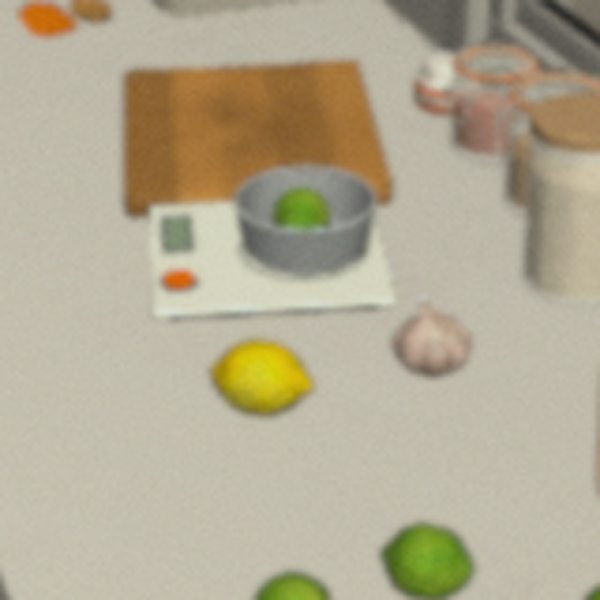

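The lime lies in the bowl at crop (302,212), the bowl is on the ring, and the lemon and garlic are in place. Handing in.

```bash
python3 -c "
from plant import job_done; print(job_done())"
```

```text
the job is handed in; nothing more can be done
None
```

I handed the job in after about 24 s of the 72 s allowed, but the hand-in returned no verdict: the bowl is on the ring (about 3 mm off centre), the key was tared at about 7 N, the lime lies in the bowl, and the lemon and garlic have not moved.

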